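# Tighten and key-lock the castle nut of a tumbling barrel's lid

### The arm

A 6-joint arm with a two-finger parallel gripper is mounted at the origin on a cart in front of the work surface, level with it; the furniture and walls round the work are solid. World frame = base frame: x ahead of the robot, y to its left, z up, the work surface at z = 0. Lengths are in m, angles in rad, forces in N, time in s.
With the tool pointing down it reaches from about 0.375 to 0.9 m from the base axis. Payload 3.1 kg.
Tool frame: the origin (TCP) lies midway between the tips of the shut fingers; the grasp point (between the pads) lies 19 mm behind it; z points along the fingers, y is the line along which they close (so a half turn about z gives the same grasp; the last joint's range is limited). The gripper opens to 85 mm and grips with 20 to 120 N. Pads are 22 mm wide; open, the fingers measure 114 mm over their backs; the gripper's body (76 mm by 85 mm) begins 54 mm behind the grasp point. The pads swing forward as they close: fully open they stand 13 mm farther back than shut.
Start: joints at [1.163, 0.527, 1.433, -0, 1.181, -0.178], TCP at [0.142, 0.609, 0.231] pointing down, gripper open.
Joint ranges: [-3.08, 3.08], [-0.75, 2.2], [0.22, 2.44], [-1.43, 4.57], [0, 2.65], [-2.85, 2.85]. Speed limits (rad/s): [2.79, 2.79, 3.14, 3.14, 3.14, 3.14].

### API

Orientations are given as a unit quaternion [x, y, z, w].
In Python, from station import manip gives the robot as it stands.
- The arm moves only by the tool step_arm, never from a script. Its argument "targets" is text: rows parted by semicolons, each of 4 numbers parted by spaces: the shift along the tool's x, y, z in mm, then the turn about the tool's z in degrees. A call has 1 to 12 rows; each row is the pose to reach, as a shift and turn from the pose commanded when the call began, along the tool's axes at that moment; what a row does not reach only later rows make up. A row lasts 1/10 s, in which the tool goes at most 50 mm and 8.59 degrees, less where a joint would pass 70% of its speed; a pose out of reach is approached as far as the arm can. A call with a gripper value outside its range is refused whole. "gripper" is the closure, from 0 (fully open) to 1 (shut), set as the call begins (left out, the last holds). The fingers move at their own pace and stop on an object; "squeeze" is the grip in N (left out, the last holds). Time passes only in rows, so rows that repeat a pose let the fingers close. It gives the time, the measured TCP pose, the force, the opening and the grip force at its end, in the units of the state.
- manip.sense(): the state, without advancing time (a new reading comes with each control period).
- manip.snapshot(name): name is "scene" or "top"; returns the picture (384x512x3 uint8, red, green, blue); there is no depth.
- manip.get_calibration(name): a dict with "fov_y" (degrees; the focal length in pixels is half the picture's height over the tangent of half this angle, whatever the lens; pixels are square), "cx", "cy" (the principal point, pixels), "extrinsics" (4x4, takes a point from camera to world coordinates). Camera axes: x right, y down, z forward; pixel columns grow to the right and rows downward; lengths in m; the calibration is good to about 2 mm. A picture is of the moment at which its call begins. get_calibration takes no time and is no camera call.
- manip.sign_off(): hands the job in; it is judged then, once.
Trained networks look in the newest picture that a camera, given by its name, has taken for a name from the list of things; names that differ only in an ending like _2 or _b are one class to them, and where a whole thing is asked for, a point or a joint stands for the part that bears it (a point fixed in the world has none). Each returns a list of dicts, best first, with "p" (0 to 1); they miss things now and then, are a little off and sometimes report something else, mostly with a low value. They report only what shows in the picture. A call takes as long as a camera call.
- manip.recognise(camera, query): "position" ([column, row] in pixels, amid what is visible of it).
- manip.masks_of(camera, query): "pixels" (384x512 bool, what is visible of it) and "position" ([column, row] in pixels, amid what is visible of it).
- manip.mark_of(camera, query): "position" ([column, row] in pixels: a listed point, or the origin of a listed thing).
The state is a dict: "t": time; "q": joint angles; "qd": joint speeds; "tau": joint torques, N m; "tcp_pos": TCP position; "tool_rot": TCP orientation; "force": force on the tool from outside, world axes, zero at the start; "ft_torque": the same for the moment, N m; "finger_gap": opening from 0.0 (shut) to 1.0 (fully open); "gripper_force": force on a finger pad.
Only numpy, scipy, OpenCV 4.12 (cv2) and the standard library are available. Lean on these libraries where they do the work, as an engineer would, in place of code of your own. Each camera call takes 0.05 s, during which the arm holds its last target. There are 200 camera calls.

### The job

Close the leaning blue tumbling barrel for its run: turn the big castellated steel nut on its lid clockwise until it is tight (the red line on its flange reaches the red mark on the barrel's rim), then turn it on, just far enough for the next of its slots to face the orange key. Then slide the orange key fully home into that slot and let go. Leave the things standing round it where they are.

Things in the scene. Friction and masses are not known exactly. Their poses are not given: they have to be found in the camera images.
- tumbler: Fixed machine: a blue barrel (rim 170 mm across) on a grey base plate 240 x 170 mm. Origin on the table below the lid's centre; z up. The barrel's axis leans 30 degrees from vertical towards the machine's -x (its front, roughly towards the robot); the lid's centre is 165 mm above the origin. A red mark sits on the barrel's rim, 80 mm from the axis, at the right-hand side as seen from the front.
- nut (a joint): Turn of the nut in rad, growing clockwise as seen looking down on the lid (tightening). 0 is just tight: the red line on the nut's flange then points at the red mark on the barrel's rim, and the lid's seal begins to push back. It starts 0.35 to 0.7 short of that. The next slot comes to the key 0.3 to 0.75 past 0. The nut does not move along its axis and stays where it is left; turning takes 0.2 N m, and 0.26 to 0.35 N m once tight. Stop at 1.2.
- nut_grip (a point): Steel nut: point on its axis, 32 mm above the lid's face, in the middle of its gripping part; turns with the nut; z is the axis, outwards from the lid. The gripping part is a hexagon 52 mm across flats, from 12 to 48 mm above the lid; below it is a flange with six teeth (80 mm across, 2 to 12 mm above the lid) with six open slots between them. The slots lie under the middles of the six flats, every 60 degrees. A stud 18 mm thick ends 54 mm above the lid.
- nut_slot (a point): Middle of one slot of the nut's flange, 36 mm from the axis, 6 mm above the lid; turns with the nut. It is the slot that next reaches the key after the nut is tight. The slots are 15 mm wide at the depth the key reaches and flare outwards.
- keyway (a point): Point on the lid where the middle of a slot must come for the key to enter: on the key's line, 36 mm from the nut's axis, 6 mm above the lid. The frame is the lid's: x points from the key to the nut's axis along the key's travel when slid home, z outwards. The lid (aluminium, 154 mm across) may sit turned up to 0.25 rad either way on the barrel, with the key always on the low side towards the front; it does not turn in use.
- key (a joint): Travel of the orange key towards the nut, m: 0 drawn out (start), 0.014 fully home. About 2 N slides it; it stays where it is left. A tooth of the nut stops it unless a slot is in line within about 0.1 rad; its nose is 8 mm wide.
- key_knob (a point): Orange knob upright on the key: 12 mm along the slide, 14 mm across it, from 10 to 36 mm above the lid; the point is in its middle, 26 mm above the lid, 66 mm from the nut's axis when drawn out (52 mm when home). Guide rails beside its foot are 6 mm high.
- blue_mug: Bystander: blue mug, 80 mm across, 82 high, with handle; origin under its middle
- masking_tape: Bystander: roll of masking tape lying flat, 100 mm across, 25 high; origin under its middle
- foil_tin: Bystander: flat green tin, 89 x 121 x 32 mm; origin under its middle

How it is judged:
On the way, in this order (a step that is already met when the one before it is completed fails the run):
1. the nut has been turned tight (to 0 or beyond), the key still drawn out (value of joint nut above 0 rad and value of joint key below 0.004 m).
2. the nut has been turned on and stopped with its next slot facing the key (within 5 mm), the key still drawn out (distance between nut_slot and keyway below 0.005 m and value of joint nut above 0.1 rad and value of joint key below 0.004 m and velocity of joint nut below 0.3 rad/s), for 0.2 s.
At the end, for the whole second after the job is handed in: The nut stands past just tight (0.1 to 0.95 rad beyond it) with its next slot within 5 mm of the keyway point, the key is home in it (at least 11.5 of its 14 mm), both at rest (value of joint nut between 0.1 and 0.95 rad and distance between nut_slot and keyway below 0.005 m and value of joint key above 0.0115 m and velocity of joint nut below 0.05 rad/s and velocity of joint key below 0.005 m/s); the robot touches nothing.
It fails at once if the blue mug, the roll of tape or the green tin is moved more than 30 mm (distance of any of blue_mug, masking_tape, foil_tin from where it was at the start of the episode above 0.03 m).
It fails at once if the nut is forced on past its next slot (more than 1.0 rad beyond just tight) (value of joint nut above 1 rad).
It also fails if it takes over 48 s, if anything falls off the work surface, if the arm or the gripper's body presses on something with over 40 N, if the wrist force passes 120 N, or if a joint passes its speed limit or range.

## Working session

There is one attempt and no reset: what is moved stays moved. The work goes in short steps, Python scripts to look and compute and a tool call to move; the robot and the scene stay as the last step left them, time stands still between calls to the robot, and variables do not carry over. Pictures are saved under pics/ and viewed, at most 10 in all, crops included, and the job is handed in when it is done.

Besides the shell and the picture viewer there is one more tool, called as name(argument=value, ...) on one line, values as JSON. step_arm: Moves the arm, as the interface text tells. Its arguments: {"type":"object","properties":{"targets":{"type":"string"},"gripper":{"type":"number"},"squeeze":{"type":"number"}},"required":["targets"]}

```bash
mkdir -p pics; ls; cat > h.py <<'E'
import numpy as np,cv2
from station import manip
from scipy.spatial.transform import Rotation as R
def cal(n):
    c=manip.get_calibration(n); f=192/np.tan(np.radians(c["fov_y"])/2)
    return f,c["cx"],c["cy"],np.array(c["extrinsics"])
def ray(n,p):
    f,cx,cy,E=cal(n); d=E[:3,:3]@np.array([(p[0]-cx)/f,(p[1]-cy)/f,1]); return E[:3,3],d/np.linalg.norm(d)
def proj(n,X):
    f,cx,cy,E=cal(n); c=(np.atleast_2d(X)-E[:3,3])@E[:3,:3]; return np.c_[cx+f*c[:,0]/c[:,2],cy+f*c[:,1]/c[:,2]]
def tri(obs):
    A=0;b=0
    for n,p in obs:
        o,d=ray(n,p);P=np.eye(3)-np.outer(d,d);A=A+P;b=b+P@o
    X=np.linalg.solve(A,b); return X,[np.round(proj(n,X)[0]-p,1) for n,p in obs]
E
python3 - <<'E'
from h import *
s=manip.sense();print(s)
for n in("scene","top"):
    im=manip.snapshot(n);cv2.imwrite(f"pics/{n}0.png",im[...,::-1]);print(n,cal(n))
O={}
for q in["nut_grip","nut_slot","keyway","key_knob","tumbler","blue_mug","masking_tape","foil_tin"]:
    o=[]
    for n in("scene","top"):
        r=manip.mark_of(n,q); print(q,n,[(np.round(a["position"],1),round(a["p"],2)) for a in r[:2]])
        if r:o.append((n,np.array(r[0]["position"])))
    if len(o)==2:print(tri(o))
E
```

```text
pics
{'t': 0.0, 'q': array([ 1.16350687e+00,  5.28479338e-01,  1.43390128e+00, -2.84327050e-06,
        1.18139423e+00, -1.78518194e-01]), 'qd': array([-0.00169922, -0.00013656, -0.00036247, -0.00156134,  0.00145598,
       -0.00026589]), 'tau': array([-8.33031736e-04, -4.42351842e+01, -1.78026026e+01, -1.99175943e-04,
        8.52633908e-03, -8.72034125e-07]), 'tcp_pos': array([0.1414336 , 0.60805326, 0.23032585]), 'tool_rot': array([ 1.14135752e-01,  9.93464564e-01, -1.04500756e-03, -3.13778140e-04]), 'force': array([-0.34183541,  0.12048799,  0.38505888]), 'ft_torque': array([-0.02812678,  0.02953085, -0.04119019]), 'gripper_force': 0.0, 'finger_gap': 0.9984991330502827}
scene (np.float64(419.42150353980577), 256.6906906266234, 187.65872917263542, array([[ 0.69391008, -0.38652149,  0.60752772, -0.19137956],
       [-0.72005084, -0.37710413,  0.58251117, -0.74535127],
       [ 0.00394813, -0.84166122, -0.53999148,  0.81915899],
       [ 0.        ,  0.        ,  0.        ,  1.        ]]))
top (np.float64(465.6957422848395), 257.95953269619565, 192.11286153902878, array([[-0.029257
[... 885 characters left out ...]
3321, 0.07621623, 0.06531093]), [array([ 50.8, -14.9]), array([-21.3,  48. ])])
tumbler scene []
tumbler top [(array([250.6, 180.1]), 0.63)]
blue_mug scene [(array([319.4, 263. ]), 0.94)]
blue_mug top [(array([336.8, 192.7]), 0.85)]
(array([ 0.56300648, -0.26523007,  0.00624162]), [array([-0.5,  0.1]), array([ 0.3, -0.3])])
masking_tape scene [(array([342.8, 238. ]), 0.84)]
masking_tape top [(array([326.9, 142.2]), 0.73)]
(array([ 0.72597656, -0.24067398, -0.01331383]), [array([ 0.9, -0.1]), array([-0.7,  0.6])])
foil_tin scene [(array([160.5, 226.8]), 0.81)]
foil_tin top [(array([195.8, 264.8]), 0.72)]
(array([0.34891576, 0.18406386, 0.00973339]), [array([ 0.7, -0. ]), array([-0.4,  0.6])])
```

```bash
python3 - <<'E'
import cv2,numpy as np
a=cv2.imread("pics/scene0.png")[120:250,190:330];b=cv2.imread("pics/top0.png")[130:250,190:320]
a=cv2.resize(a,(400,371),interpolation=2);b=cv2.resize(b,(400,371),interpolation=2)
cv2.imwrite("pics/c0.png",np.hstack([a,b]))
E
```

```text
(no output)
```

View pics/c0.png

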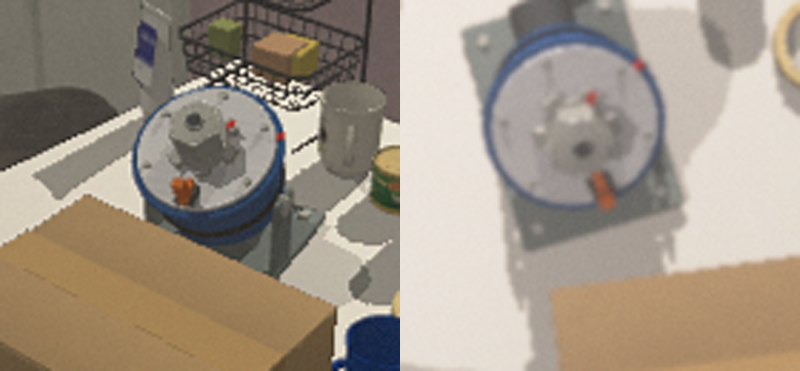

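View pics/scene0.png

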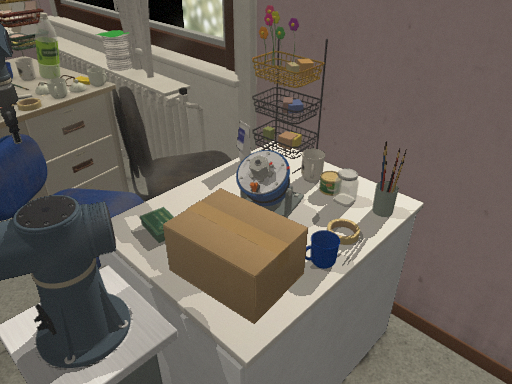

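The barrel shows in both views, with a cardboard box in front of it. The red mark is at about (288,168) in scene and (267,151) in top, the red line at (271,164) and (252,161), and the knob at (254,187) and (256,192). I'll segment the colours and fit a model.

```bash
cat > fit.py <<'E'
from h import *
from scipy.optimize import least_squares
def frame(x,y,yaw):
    Rm=R.from_euler("z",yaw).as_matrix()@R.from_euler("y",-np.pi/6).as_matrix() # z=axis, -y=right, -x=low/front
    return np.array([x,y,.165]),Rm
def pt(p,r,ang,h): # ang measured CCW from above, 0 = low side (-x)
    c,Rm=frame(*p[:3]); return c+Rm@np.array([-r*np.cos(ang),-r*np.sin(ang),h])
# red mark (right, -y): ang=+pi/2 ; clockwise => ang decreasing
def blobs(im,n):
    hsv=cv2.cvtColor(im,cv2.COLOR_RGB2HSV).astype(int);f,_,_,_=cal(n)
    m=((hsv[...,0]<15)|(hsv[...,0]>172))&(hsv[...,1]>130)&(hsv[...,2]>90)
    k,l,s,c=cv2.connectedComponentsWithStats(m.astype(np.uint8))
    return [(np.round(c[i],1),s[i][4]) for i in range(1,k)]
E
python3 - <<'E'
from fit import *
for n,b in(("scene",(230,300,140,215)),("top",(205,290,130,215))):
    im=cv2.imread(f"pics/{n}0.png")[...,::-1].copy()
    for c,a in blobs(im,n):
        if b[0]<c[0]<b[1] and b[2]<c[1]<b[3]:print(n,c,a,im[int(c[1]),int(c[0])])
    for q in("nut_grip","key_knob","tumbler"):
        for m in manip.masks_of(n,q)[:2]:
            ys,xs=np.nonzero(m["pixels"]);print(n,q,m["p"],m["position"],len(xs),xs.min(),xs.max(),ys.min(),ys.max())
E
```

```text
scene [270.  163.2] 6 [170  53  43]
scene [287.6 167.2] 5 [154  61  56]
scene [253.6 186.3] 51 [114  63  37]
scene nut_grip 0.94 [262.1, 167.8] 455 250 273 155 181
scene key_knob 0.58 [250.7, 186.3] 59 250 257 182 190
scene tumbler 0.57 [268.0, 182.7] 2981 235 302 150 216
scene tumbler 0.23 [250.2, 186.3] 75 249 257 182 191
top [255.9 192.2] 27 [134  86  65]
top nut_grip 0.65 [247.2, 170.9] 495 232 260 159 186
top key_knob 0.73 [341.0, 188.3] 689 327 355 172 205
top key_knob 0.52 [331.9, 136.3] 474 311 342 128 160
top tumbler 0.96 [247.3, 169.6] 4233 209 281 125 210
top tumbler 0.66 [248.1, 171.5] 553 232 261 159 186
```

```bash
python3 - <<'E'
from fit import *
obs=lambda p:[("scene",pt(p,80,np.pi/2,0),(287.6,167.2),1),]
def model(p):
    q=[p[0],p[1],p[2]]
    g=pt(q,0,0,.032)
    return [("mark",pt(q,.08,np.pi/2,.0),(287.6,167.2),(267,151)),
     ("line",pt(q,p[6],p[4],.012),(270,163.2),(252,161.4)),
     ("knob",pt(q,.067,p[3],.022),(253.6,186.3),(255.9,192.2)),
     ("grip",g,(256.6,164.8),(246.8,172.8)),
     ("slot",pt(q,.036,p[5],.006),(267.5,178.4),(257.5,175.8))]
def res(p):
    r=[]
    for k,X,a,b in model(p):
        r+=list(proj("scene",X)[0]-a)+list(proj("top",X)[0]-b)
    return np.array(r+[(p[6]-.034)/.003])
s=least_squares(res,[.62,.01,.3,0,2,.5,.034],loss="soft_l1")
print(np.round(s.x,3)); print(np.round(res(s.x)[:-1].reshape(-1,4),1))
p=s.x
print("nut",np.pi/2-p[4],"slot target",p[5]-p[3]+(np.pi/2-p[4]))
c,Rm=frame(*p[:3]);print(c,Rm)
print("grip",pt(p,0,0,.032),"knob",pt(p,.066,p[3],.026))
E
```

```text
[ 0.621  0.017  0.674 -0.232  2.008  0.623  0.033]
[[-1.1  5.3 -0.7  0.7]
 [ 0.4  2.6 -0.8 -0.9]
 [-0.3  0.   0.2 -0.2]
 [ 3.5  1.1  1.2  0. ]
 [-0.9  0.5 -0.6 -2.7]]
nut -0.4372407512067209 slot target 0.41780081518820555
[0.62053528 0.01722193 0.165     ] [[ 0.6765612  -0.62424882 -0.39061279]
 [ 0.54061533  0.78122559 -0.31212441]
 [ 0.5         0.          0.8660254 ]]
grip [0.60803567 0.00723395 0.19271281] knob [ 0.55743545 -0.01373507  0.1554044 ]
```

```bash
cat > fit2.py <<'E'
from fit import *
def inner(n,c0,f=None):
    im=cv2.imread(f or f"pics/{n}0.png");hsv=cv2.cvtColor(im,cv2.COLOR_BGR2HSV).astype(int)
    blue=((abs(hsv[...,0]-110)<15)&(hsv[...,1]>110)); pts=[]
    for t in np.radians(np.arange(0,360,6)):
        for r in np.arange(10,50,.5):
            x,y=c0+r*np.array([np.cos(t),np.sin(t)])
            if blue[int(round(y)),int(round(x))]: pts.append((x,y));break
    return np.array(pts)
D={"scene":inner("scene",np.array([262,171.])),"top":inner("top",np.array([247,169.]))}
def model(p):
    return [("mark",pt(p,.08,p[7],.0),(287.6,167.2),(267,151)),
     ("line",pt(p,p[6],p[4],.012),(270,163.2),(252,161.4)),
     ("knob",pt(p,.067,p[3],.022),(253.6,186.3),(255.9,192.2)),
     ("grip",pt(p,0,0,.032),(256.6,164.8),(246.8,172.8)),
     ("slot",pt(p,.036,p[5],.006),(267.5,178.4),(257.5,175.8))]
def circ(p,n):
    P=proj(n,[pt(p,.078,a,0) for a in np.linspace(0,2*np.pi,120)]);
    return np.array([np.min(np.linalg.norm(P-d,axis=1)) for d in D[n]])
def res(p):
    r=[]
    for k,X,a,b in model(p): r+=list(proj("scene",X)[0]-a)+list(proj("top",X)[0]-b)
    return np.array(r+[(p[6]-.034)/.003,(p[2]-.27)/.05]+list(.5*circ(p,"scene"))+list(.5*circ(p,"top")))
if __name__=="__main__":
    print(len(D["scene"]),len(D["top"]))
    s=least_squares(res,[.62,.01,.3,0,2,.5,.034,1.57],loss="soft_l1");p=s.x
    print(np.round(p,3)); print(np.round(res(p)[:20].reshape(-1,4),1),circ(p,"scene").mean(),circ(p,"top").mean())
    print("nut",p[7]-p[4],"slot target",p[5]-p[3]+(p[7]-p[4]))
    print("grip",pt(p,0,0,.032),"knob",pt(p,.066,p[3],.026));np.save("p.npy",p)
    outs=[]
    for n,b in(("scene",(120,250,190,330)),("top",(120,250,180,320))):
        im=cv2.imread(f"pics/{n}0.png")[b[0]:b[1],b[2]:b[3]];im=cv2.resize(im,(400,371),interpolation=2)
        k=400/140
        L=[pt(p,.077,a,0) for a in np.arange(0,6.28,.1)]+[pt(p,.085,a,0) for a in np.arange(0,6.28,.1)]
        L+=[pt(p,.030,p[5]+np.pi/6+i*np.pi/3,.048) for i in range(6)]+[pt(p,.036,p[5]+i*np.pi/3,.006) for i in range(6)]
        for X in proj(n,L): cv2.circle(im,tuple(int(v) for v in ((X-[b[2],b[0]])*k+k/2)),2,(0,255,0),-1)
        outs.append(im)
    cv2.imwrite("pics/o1.png",np.hstack(outs))
E
python3 fit2.py
```

```text
40 0Traceback (most recent call last):
  File "fit2.py", line 26, in <module>
    s=least_squares(res,[.62,.01,.3,0,2,.5,.034,1.57],loss="soft_l1");p=s.x
    return func(*args, **kwargs)
    result = trf(vector_fun.fun, vector_fun.jac, x0, f0, J0, lb, ub, ftol, xtol,
                 gtol, max_nfev, x_scale, loss_function, tr_solver,
                 tr_options.copy(), verbose, callback=callback_wrapped)
    return trf_no_bounds(
        fun, jac, x0, f0, J0, ftol, xtol, gtol, max_nfev, x_scale,
        loss_function, tr_solver, tr_options, verbose, callback=callback)
    J = jac(x)
    self._update_jac()
    ~~~~~~~~~~~~~~~~^^
    self.J = self.jac_wrapped(xp_copy(self.x), f0=self.f)
             ~~~~~~~~~~~~~~~~^^^^^^^^^^^^^^^^^^^^^^^^^^^^
    J, dct = approx_derivative(
             ~~~~~~~~~~~~~~~~~^
        self.fun,
        ^^^^^^^^^
    ...<2 lines>...
        **self.finite_diff_options,
        ^^^^^^^^^^^^^^^^^^^^^^^^^^^
    )
    ^
    J, _nfev = _dense_difference(fun_wrapped, x0, f0, h,
               ~~~~~~~~~~~~~~~~~^^^^^^^^^^^^^^^^^^^^^^^^
                             u
[... 340 characters left out ...]
^^^^^^^^^^^
    return np.atleast_1d(self.fun(x))
                         ~~~~~~~~^^^
    return self.f(x, *self.args, **self.kwargs)
           ~~~~~~^^^^^^^^^^^^^^^^^^^^^^^^^^^^^^
  File "fit2.py", line 22, in res
    for k,X,a,b in model(p): r+=list(proj("scene",X)[0]-a)+list(proj("top",X)[0]-b)
                                                                ~~~~^^^^^^^^^
  File "h.py", line 10, in proj
    f,cx,cy,E=cal(n); c=(np.atleast_2d(X)-E[:3,3])@E[:3,:3]; return np.c_[cx+f*c[:,0]/c[:,2],cy+f*c[:,1]/c[:,2]]
              ~~~^^^
  File "h.py", line 5, in cal
    c=manip.get_calibration(n); f=192/np.tan(np.radians(c["fov_y"])/2)
ValueError: time passes only in moves, steps and waits
```

```bash
sed -i 's/^def cal/from functools import cache\n@cache\ndef cal/' h.py; sed -i 's/hsv\[...,1\]>110/hsv[...,1]>(110 if n=="scene" else 95)/' fit2.py; timeout 200 python3 fit2.py 2>&1|tail -12
```

```text
40 11
[0.622 0.013 0.304 0.088 2.399 0.843 0.033 2.001]
[[-0.1  0.6  0.  -0.8]
 [ 0.5  1.3 -0.6 -0.9]
 [-0.3  0.2  0.1 -0.2]
 [ 2.9  1.   0.7  0.4]
 [-1.2  0.5  0.3 -1.5]] 0.7810272185249463 0.8093299735306085
nut -0.398240060910958 slot target 0.3572071757624049
grip [0.60701073 0.00869629 0.19271281] knob [ 0.55726466 -0.01293797  0.15464331]
```

View pics/o1.png

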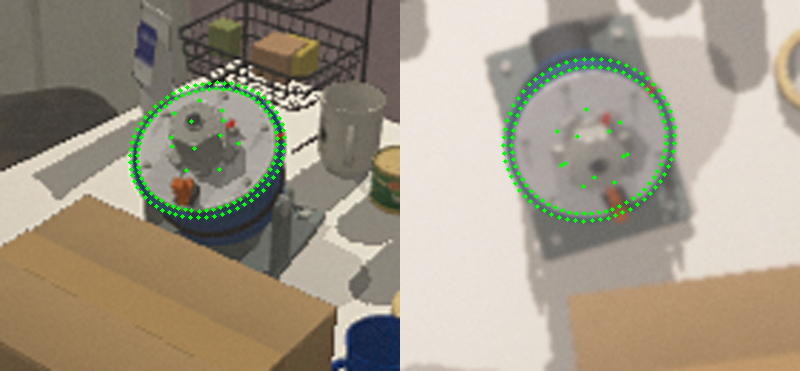

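The green overlay sits on the rim and nut in both views: stud at about (257,162) in scene, knob at (254,186). The tool can only stay vertical, so I'll grip the flats that lie nearest the lean plane. Next I'll compute those moves.

```bash
cat > plan.py <<'E'
from fit import *
def togo(X,yw=None):
    s=manip.sense();T=R.from_quat(s["tool_rot"]).as_matrix()
    d=T.T@(np.asarray(X)-s["tcp_pos"])*1000
    yaw=np.arctan2(T[1,1],T[0,1]) # dir of tool y
    out=dict(shift=np.round(d,1),tcp=np.round(s["tcp_pos"],4),yawy=round(np.degrees(yaw),1),t=s["t"],q=np.round(s["q"],2))
    if yw is not None:
        e=(np.degrees(yaw-yw)+90)%180-90; out["turn"]=round(e,1) # turn about tool z (down)
    return out
def flatyaw(p,ang):
    c,Rm=frame(*p[:3]);n=Rm@np.array([-np.cos(ang),-np.sin(ang),0]);return np.arctan2(n[1],n[0])
def noncentre(p,dz): # point on nut axis dz above nut_grip
    c,Rm=frame(*p[:3]);g=pt(p,0,0,.032);a=Rm[:,2];return g+a*dz/a[2]
E
python3 - <<'E'
from plan import *
p=np.load("p.npy");sl=p[4]-np.pi/2
for a in(p[5]+np.pi/3,sl+np.pi/3):print(a,np.degrees(flatyaw(p,a)))
print("end",np.degrees(flatyaw(p,p[3]+np.pi/3)))
X=noncentre(p,.008);X[2]=.177;print(X)
print(togo(X,flatyaw(p,sl+np.pi/3)))
E
```

```text
1.8902831434638903 -56.62215725520487
1.8752797601701514 -57.38458074629057
end -94.58031506627555
[0.60260306 0.00731578 0.177     ]
{'shift': array([-585.3, -481.2,   54.3]), 'tcp': array([0.1417, 0.6087, 0.2313]), 'yawy': np.float64(76.9), 't': 1.2, 'q': array([ 1.16,  0.53,  1.43,  0.  ,  1.18, -0.18]), 'turn': np.float64(-45.7)}
```

step_arm(targets="0 0 -45 0; -20 -15 -90 -5; -60 -48 -100 -12; -98 -80 -100 -20; -136 -112 -100 -28; -174 -143 -100 -36; -212 -174 -100 -45.7; -250 -206 -100 -45.7; -288 -237 -100 -45.7; -326 -268 -100 -45.7; -364 -299 -100 -45.7; -402 -330 -100 -45.7", gripper=0, squeeze=60)

```text
t: 2.4
tcp_pos: [0.4526, 0.203, 0.3316]
tool_rot: [-0.281, 0.96, 0.0, 0.0]
force: [0.6, 0.5, -0.6]
finger_gap: 1.001
gripper_force: 0.0
```

```bash
python3 - <<'E'
from plan import *
p=np.load("p.npy");X=noncentre(p,.008);X[2]=.26
print(togo(X,np.radians(-57.2)))
E
```

```text
{'shift': array([ -20.9, -245.6,   71.7]), 'tcp': array([0.4526, 0.203 , 0.3316]), 'yawy': np.float64(122.6), 't': 2.4, 'q': array([ 0.2 ,  0.24,  1.61,  0.  ,  1.29, -1.94]), 'turn': np.float64(-0.2)}
```

step_arm(targets="-4 -45 0 0; -8 -90 5 0; -12 -135 15 0; -16 -180 30 0; -20 -220 40 0; -21 -246 50 0; -21 -246 55 0; -21 -246 55 0")

```text
t: 3.2
tcp_pos: [0.6011, 0.0087, 0.275]
tool_rot: [-0.28, 0.96, 0.001, -0.001]
force: [-0.2, 0.6, 1.4]
finger_gap: 0.999
gripper_force: 0.0
```

```bash
python3 - <<'E'
from plan import *
p=np.load("p.npy");X=noncentre(p,.008);X[2]=.177
print(togo(X,np.radians(-57.2)))
o=[]
for n,b in(("scene",(110,240,190,330)),("top",(100,230,170,310))):
    im=manip.snapshot(n)[...,::-1];o.append(cv2.resize(im[b[0]:b[1],b[2]:b[3]],(400,371),interpolation=2))
cv2.imwrite("pics/a1.png",np.hstack(o))
E
```

```text
{'shift': array([-0.8, -2.2, 98. ]), 'tcp': array([0.6011, 0.0087, 0.275 ]), 'yawy': np.float64(122.5), 't': 3.2, 'q': array([-0.17,  0.45,  1.44,  0.  ,  1.25, -2.31]), 'turn': np.float64(-0.3)}
```

View pics/a1.png

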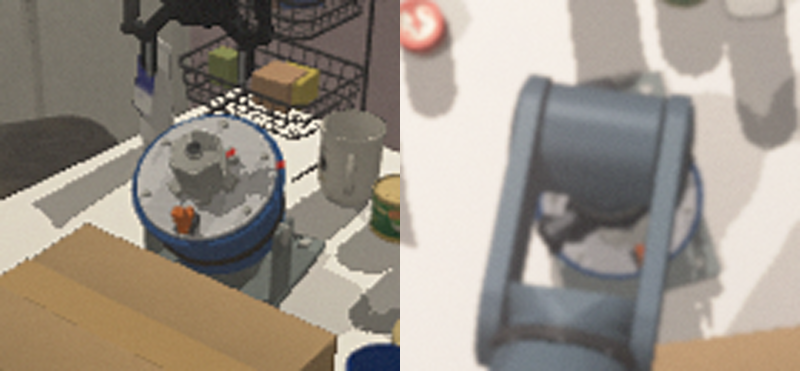

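The scene view shows the open gripper straddling above the nut (stud at about (257,163)) with the way clear, so I'll descend.

step_arm(targets="0 -1 25 0; 0 -2 50 0; 0 -2 70 0; 0 -2 80 0; 0 -2 88 0; 0 -2 92 0")

```text
t: 3.9
tcp_pos: [0.6031, 0.0077, 0.1846]
tool_rot: [-0.281, 0.96, -0.0, 0.0]
force: [-0.5, -0.4, -0.0]
finger_gap: 0.999
gripper_force: 0.0
```

```bash
python3 - <<'E'
from plan import *
p=np.load("p.npy");X=noncentre(p,.008);X[2]=.177
print(togo(X,np.radians(-57.2)),manip.sense()["force"])
im=manip.snapshot("scene")[...,::-1]
cv2.imwrite("pics/a2.png",cv2.resize(im[110:240,190:330],(700,650))[:600])
E
```

```text
{'shift': array([ 0.6, -0.1,  7.6]), 'tcp': array([0.6031, 0.0077, 0.1846]), 'yawy': np.float64(122.6), 't': 3.9, 'q': array([-0.17,  0.55,  1.54,  0.  ,  1.05, -2.31]), 'turn': np.float64(-0.2)} [-0.46064049 -0.38120664 -0.02498522]
```

View pics/a2.png

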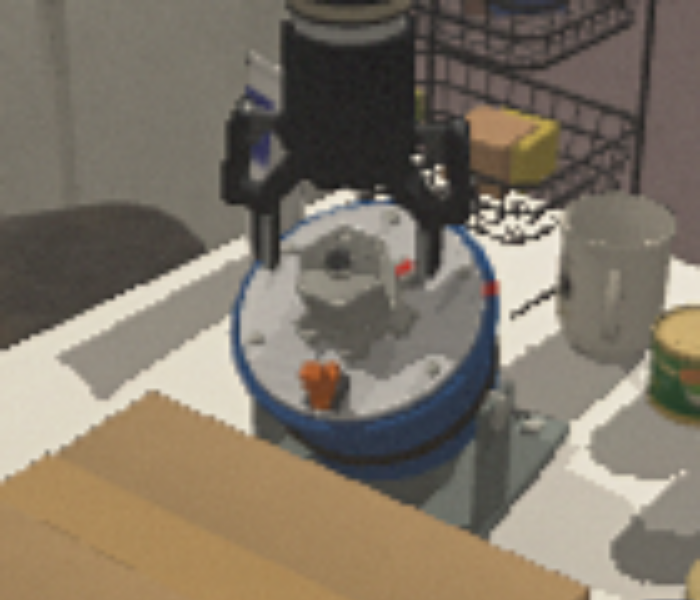

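The fingers (tips at about (244,163) and (276,166)) straddle the hexagon. I'll go down 5 mm and close.

step_arm(targets="0 0 5 0; 0 0 5 0; 0 0 5 0; 0 0 5 0; 0 0 5 0; 0 0 5 0; 0 0 5 0; 0 0 5 0", gripper=1, squeeze=60)

```text
t: 4.75
tcp_pos: [0.6024, 0.008, 0.1804]
tool_rot: [-0.28, 0.96, 0.001, -0.0]
force: [-3.2, 3.1, 5.6]
finger_gap: 0.637
gripper_force: 60.6
```

```bash
cat > look.py <<'E'
import sys
from plan import *
n=sys.argv[1];im=manip.snapshot("scene");s=manip.sense();print(s["force"],s["ft_torque"],s["finger_gap"],s["gripper_force"],s["tcp_pos"],s["q"].round(2))
for c,a in blobs(im,"scene"):
    if 240<c[0]<300 and 140<c[1]<215:print(c,a)
p=np.load("p.npy");from scipy.optimize import brute
for c,a in blobs(im,"scene"):
    if 255<c[0]<284 and 145<c[1]<200: # red line -> angle on circle r=.034,h=.012
        A=np.linspace(.5,3,500);P=proj("scene",[pt(p,.034,x,.012) for x in A])-c;i=np.argmin(np.hypot(*P.T));print("line ang",A[i],"nut",p[7]-A[i],"miss",P[i])
r=manip.mark_of("scene","nut_slot");print([(np.round(x["position"],1),round(x["p"],2)) for x in r])
cv2.imwrite(f"pics/{n}.png",cv2.resize(im[...,::-1][110:240,190:330],(640,594),interpolation=2))
E
python3 look.py a3
```

```text
[-2.93855419  2.9155335   6.42408201] [ 0.44188138  0.46495963 -0.14794242] 0.6424423295866716 60.60563896782696 [0.60242029 0.00803217 0.18040359] [-0.17  0.56  1.54  0.    1.04 -2.31]
[287.5 167.5] 4
[253.6 186.3] 51
[(array([266. , 177.6]), 0.93)]
```

View pics/a3.png

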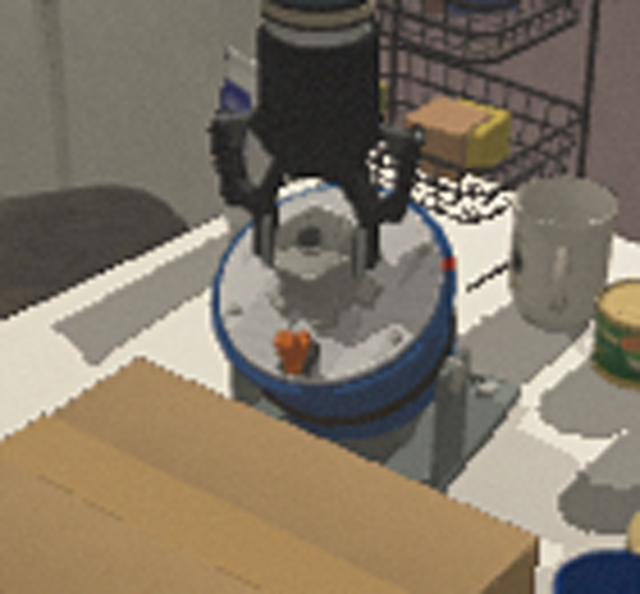

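The pads now hold the flats: the gap of 54 mm matches the 52 mm hexagon. I'll turn clockwise in stages.

step_arm(targets="0 0 0 3; 0 0 0 6; 0 0 0 9; 0 0 0 12; 0 0 0 15; 0 0 0 18; 0 0 0 20; 0 0 0 20", squeeze=60)

```text
t: 5.65
tcp_pos: [0.6023, 0.0081, 0.18]
tool_rot: [-0.11, 0.994, 0.001, -0.001]
force: [-3.3, 1.8, 6.1]
finger_gap: 0.606
gripper_force: 62.0
```

```bash
python3 look.py a4
```

```text
[-2.72525847  2.32730949  5.80100993] [1.38196229 0.64840785 0.35633603] 0.6083242915789451 62.06073044780737 [0.60224092 0.0081203  0.17996434] [-0.17  0.56  1.54  0.    1.04 -1.97]
[272.5 166.5] 4
[287.5 167.5] 4
[253.7 186.2] 52
line ang 2.1282565130260522 nut -0.12761803816855988 miss [-0.75126599  0.12981589]
[(array([264.2, 179.3]), 0.64), (array([260.8, 212.8]), 0.36)]
```

step_arm(targets="0 0 0 3; 0 0 0 6; 0 0 0 9; 0 0 0 12; 0 0 0 14; 0 0 0 16; 0 0 0 17; 0 0 0 17; 0 0 0 17")

```text
t: 6.65
tcp_pos: [0.6012, 0.0083, 0.181]
tool_rot: [0.036, 0.999, 0.002, -0.002]
force: [-6.8, -1.6, 12.2]
finger_gap: 0.604
gripper_force: 109.7
```

```bash
python3 look.py a5
```

```text
[-7.07167953 -1.81235574 13.59630429] [3.33851952 1.00882069 2.11163531] 0.6046097718545286 109.67469503110891 [0.60130029 0.00836542 0.18104495] [-0.17  0.56  1.54  0.    1.05 -1.67]
[287.5 167.5] 4
[271.5 169. ] 10
[253.7 186.2] 52
line ang 1.8727454909819639 nut 0.1278929838755285 miss [0.35469159 0.02597097]
[(array([258.4, 181.3]), 0.72)]
```

View pics/a5.png

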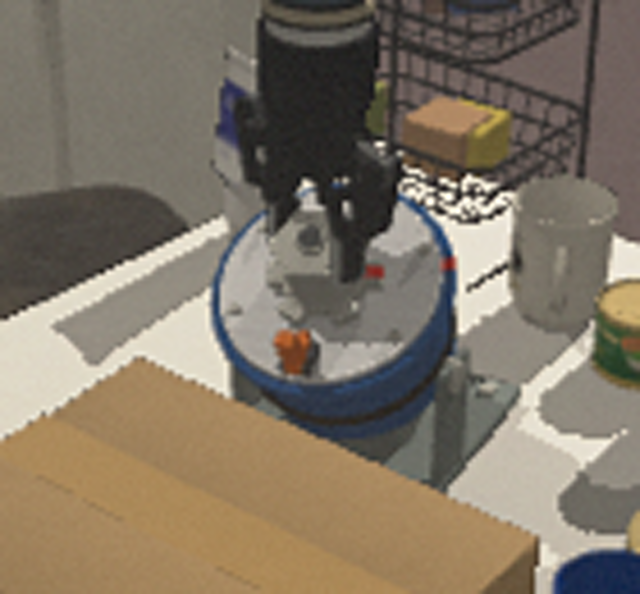

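The nut is at about +0.13: line at (271,169), slot at (258,181). It lags the tool a little, so I'll turn on in a small step.

step_arm(targets="0 0 0 2; 0 0 0 4; 0 0 0 6; 0 0 0 8; 0 0 0 10; 0 0 0 10; 0 0 0 10")

```text
t: 7.45
tcp_pos: [0.6003, 0.0089, 0.1828]
tool_rot: [0.123, 0.992, 0.002, -0.002]
force: [-13.5, -1.5, 23.2]
finger_gap: 0.608
gripper_force: 138.7
```

```bash
cat >> look.py <<'E'
for x in r[:1]:
    A=np.linspace(-.6,1.2,400);P=proj("scene",[pt(p,.036,x,.006) for x in A])-x["position"];i=np.argmin(np.hypot(*P.T));print("slot ang",A[i],"to key",A[i]-p[3],"miss",P[i])
print("slot end px",proj("scene",pt(p,.036,p[3],.006)),"line end px",proj("scene",pt(p,.034,p[3]+np.pi/2,.012)))
E
python3 look.py a6
```

```text
[-13.24284004  -0.67442709  23.22305648] [3.9145801  1.32123114 2.15060493] 0.6091790087230772 138.65027645457303 [0.60026317 0.00890331 0.18279291] [-0.17  0.55  1.54  0.    1.05 -1.5 ]
[287.6 167.2] 5
[270.7 170.6] 7
[253.7 186.2] 52
line ang 1.6823647294589177 nut 0.31827374539857467 miss [0.76821544 0.243062  ]
[(array([257.6, 181. ]), 0.51)]
slot ang 0.08571428571428563 to key -0.0019240698796440525 miss [ 0.11773227 -0.67402227]
slot end px [[257.73891444 180.32975216]] line end px [[271.39192843 171.06947478]]
```

The slot now faces the key, with the slot mark at (258,181) and the line within 0.02 rad of its end. I'll release and back off upward.

step_arm(targets="0 0 0 0; 0 0 0 0; 0 0 0 0; 0 0 0 0; 0 0 -8 0; 0 0 -30 0; 0 0 -60 0; 0 0 -75 0; 0 0 -75 0", gripper=0, squeeze=20)

```text
t: 8.45
tcp_pos: [0.605, 0.0068, 0.2574]
tool_rot: [0.125, 0.992, -0.0, 0.003]
force: [1.0, -0.1, 0.0]
finger_gap: 1.001
gripper_force: 0.0
```

```bash
python3 look.py a7
```

```text
[ 0.02421445  0.53217429 -0.7199118 ] [ 0.00162294 -0.02425793 -0.00656558] 1.0026919233805889 0.0 [0.60380042 0.00695936 0.25557054] [-0.17  0.47  1.46 -0.    1.2  -1.49]
[287.5 167.5] 4
[271.  170.5] 6
[253.7 186.2] 52
line ang 1.7024048096192383 nut 0.298233665238254 miss [0.52739683 0.15286751]
[(array([257.6, 176.8]), 0.56)]
slot ang -0.009022556390977488 to key -0.09666091198490717 miss [-0.90579405  3.29447116]
slot end px [[257.73891444 180.32975216]] line end px [[271.39192843 171.06947478]]
```

View pics/a7.png

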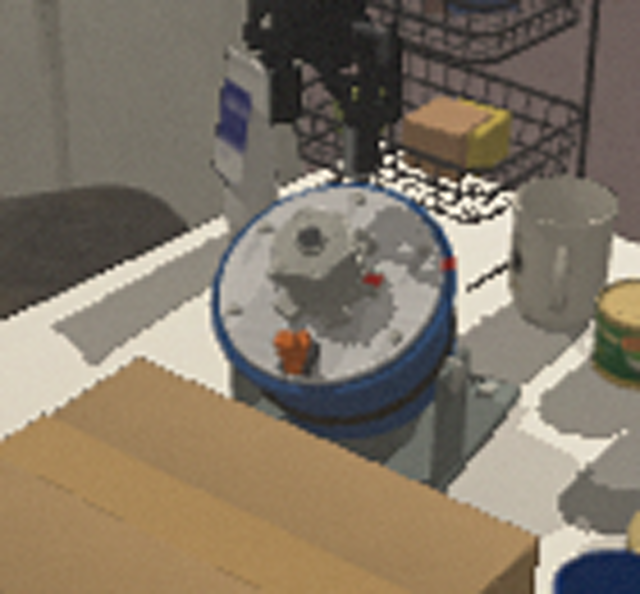

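The nut stands released with its line at (271,170) and the slot facing the knob at (254,186). Next comes the knob grasp.

```bash
python3 - <<'E'
from plan import *
p=np.load("p.npy");c,Rm=frame(*p[:3])
d=Rm@np.array([np.cos(p[3]),np.sin(p[3]),0]);n=Rm@np.array([-np.sin(p[3]),np.cos(p[3]),0])
yw=np.arctan2(n[1],n[0]);X=pt(p,.066,p[3],.032)-[0,0,.019]
print(X,d,n,togo(X,yw))
e=togo(X,yw)["turn"];yt=np.radians(togo(X)["yawy"]-e)
T=np.c_[[np.sin(yt),-np.cos(yt),0],[np.cos(yt),np.sin(yt),0],[0,0,-1]];print("slide in tool axes after turn",14*T.T@d, np.linalg.det(T))
E
```

```text
[ 0.55440179 -0.01383464  0.14083946] [0.79710507 0.34137768 0.49808111] [-0.37007735  0.92796958 -0.04376311] {'shift': array([ 41.7, -32.3, 113.4]), 'tcp': array([0.6028, 0.0071, 0.2542]), 'yawy': np.float64(75.6), 't': 8.55, 'q': array([-0.17,  0.47,  1.46, -0.  ,  1.2 , -1.49]), 'turn': np.float64(-36.1)}
slide in tool axes after turn [12.135754    0.31441351 -6.97313552] -1.0
```

step_arm(targets="10 -8 0 -8; 22 -16 0 -16; 32 -24 0 -24; 42 -32 5 -32; 42 -32 25 -36; 42 -32 50 -36; 42 -32 60 -36; 42 -32 60 -36", gripper=0.55, squeeze=20)

```text
t: 9.35
tcp_pos: [0.5526, -0.0131, 0.1918]
tool_rot: [-0.187, 0.982, 0.001, -0.003]
force: [0.9, -0.4, 0.5]
finger_gap: 0.449
gripper_force: 0.0
```

```bash
python3 - <<'E'
from plan import *
p=np.load("p.npy");c,Rm=frame(*p[:3])
n=Rm@np.array([-np.sin(p[3]),np.cos(p[3]),0])
X=pt(p,.066,p[3],.032)-[0,0,.019];print(togo(X,np.arctan2(n[1],n[0])),manip.sense()["finger_gap"],manip.sense()["force"])
im=manip.snapshot("scene")[...,::-1]
cv2.imwrite("pics/b1.png",cv2.resize(im[110:240,190:330],(640,594),interpolation=2))
E
```

```text
{'shift': array([-1.7, -1.6, 51. ]), 'tcp': array([ 0.5526, -0.0131,  0.1918]), 'yawy': np.float64(111.6), 't': 9.35, 'q': array([-0.23,  0.48,  1.65, -0.  ,  1.01, -2.17]), 'turn': np.float64(-0.2)} 0.4487179083263951 [ 0.88809731 -0.44382416  0.528395  ]
```

View pics/b1.png

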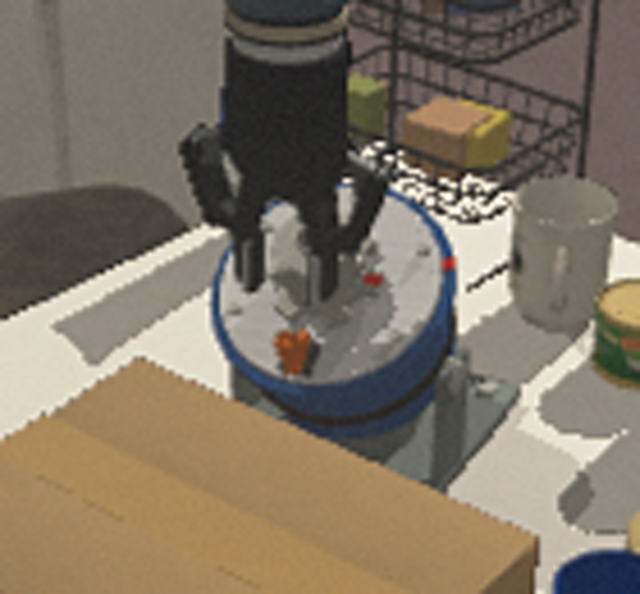

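The fingers (tips at about (245,173) and (261,176)) stand above the knob at (254,187). I'll lower and close on it.

step_arm(targets="-1 -1 20 0; -1 -1 35 0; -1 -1 43 0; -1 -1 47 0; -1 -1 49 0; -1 -1 49 0")

```text
t: 10.0
tcp_pos: [0.556, -0.014, 0.1457]
tool_rot: [-0.187, 0.982, -0.0, 0.0]
force: [0.3, -0.0, 0.0]
finger_gap: 0.452
gripper_force: 0.0
```

```bash
python3 look.py b2; python3 - <<'E'
from plan import *
p=np.load("p.npy");X=pt(p,.066,p[3],.032)-[0,0,.019];print(togo(X))
E
```

```text
[-0.8894691  -0.45935833  0.03678803] [-0.01996031 -0.02839276 -0.00649651] 0.44506829565924455 0.0 [ 0.556128   -0.01403674  0.1459227 ] [-0.23  0.55  1.69  0.    0.9  -2.17]
[287.6 167.2] 5
[253.6 186.3] 51
[(array([258.3, 179.4]), 0.46), (array([161.6, 227.8]), 0.31)]
slot ang 0.12631578947368416 to key 0.038677433879754475 miss [-0.13234843  0.99770737]
slot end px [[257.73891444 180.32975216]] line end px [[271.39192843 171.06947478]]
{'shift': array([1.5, 0.8, 5.1]), 'tcp': array([ 0.5561, -0.0141,  0.146 ]), 'yawy': np.float64(111.6), 't': 10.1, 'q': array([-0.23,  0.55,  1.69,  0.  ,  0.9 , -2.17])}
```

View pics/b2.png

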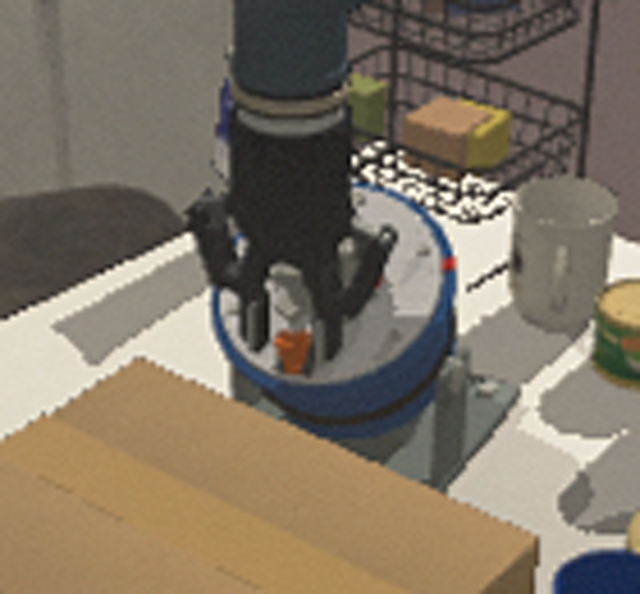

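The orange knob at (253,187) sits between the fingers. I'll close on it.

step_arm(targets="2 1 3 0; 2 1 3 0; 2 1 3 0; 2 1 3 0; 2 1 3 0; 2 1 3 0; 2 1 3 0", gripper=1, squeeze=25)

```text
t: 10.8
tcp_pos: [0.5532, -0.014, 0.1424]
tool_rot: [-0.187, 0.982, -0.0, -0.0]
force: [-1.6, -2.4, 1.0]
finger_gap: 0.164
gripper_force: 25.0
```

The gap of 14 mm matches the knob, so it's held. Now I'll slide it along the lid.

step_arm(targets="-2 0 -1 0; -4 0 -2.3 0; -6 0 -3.5 0; -8 0.2 -4.6 0; -10 0.3 -5.7 0; -11.5 0.3 -6.6 0; -12.5 0.3 -7.2 0; -12.5 0.3 -7.2 0; -12.5 0.3 -7.2 0")

```text
t: 11.7
tcp_pos: [0.5639, -0.0093, 0.149]
tool_rot: [-0.188, 0.982, -0.0, -0.001]
force: [-4.0, -4.2, 1.2]
finger_gap: 0.164
gripper_force: 25.2
```

```bash
python3 look.py b3
```

```text
[-4.40626784 -4.84413529  1.5050457 ] [-1.11742412  0.41065641 -0.18074754] 0.16213882063685087 25.229629775139983 [ 0.56386248 -0.00938128  0.14901052] [-0.21  0.56  1.66 -0.    0.92 -2.16]
[287.6 167.2] 5
[271.1 170.7] 7
[253.4 182.5] 22
line ang 1.6823647294589177 nut 0.31827374539857467 miss [0.36821544 0.143062  ]
[(array([258.9, 181.3]), 0.66)]
slot ang 0.19849624060150373 to key 0.11085788500757404 miss [ 0.08100384 -0.81610733]
slot end px [[257.73891444 180.32975216]] line end px [[271.39192843 171.06947478]]
```

It has moved 13.4 mm. I'll push lightly on to the stop.

step_arm(targets="-1.5 0 -0.9 0; -2.5 0 -1.4 0; -2.5 0 -1.4 0; -2.5 0 -1.4 0")

```text
t: 12.2
tcp_pos: [0.5638, -0.0093, 0.1492]
tool_rot: [-0.188, 0.982, -0.0, -0.004]
force: [-7.7, -8.8, -1.7]
finger_gap: 0.164
gripper_force: 25.2
```

The key is on its stop. I'll ease off, open and lift clear.

step_arm(targets="2.5 0 1.4 0; 2.5 0 1.4 0; 2.5 0 1.4 0; 2.5 0 1.4 0; 2.5 0 1.4 0; 2.5 0 -20 0; 2.5 0 -60 0; 2.5 0 -100 0; 2.5 0 -130 0; 2.5 0 -130 0", gripper=0.55)

```text
t: 13.2
tcp_pos: [0.5681, -0.0092, 0.2862]
tool_rot: [-0.187, 0.982, -0.002, 0.005]
force: [0.2, -0.2, -0.7]
finger_gap: 0.451
gripper_force: 0.0
```

```bash
python3 look.py b4; python3 - <<'E'
from fit import *
p=np.load("p.npy")
for r in(.067,.060,.055,.053):print(r,proj("scene",pt(p,r,p[3],.022)))
E
```

```text
[ 0.0660526   0.06254352 -0.00058318] [-0.02115005  0.01324411 -0.01599878] 0.45468346604912374 0.0 [ 0.56650997 -0.00889831  0.28360147] [-0.21  0.39  1.52  0.    1.22 -2.16]
[287.6 167.2] 5
[271.  170.5] 6
[255.  182.2] 48
line ang 1.7024048096192383 nut 0.298233665238254 miss [0.52739683 0.15286751]
[(array([258.2, 178. ]), 0.55)]
slot ang 0.09473684210526312 to key 0.007098486511333435 miss [-0.38281449  2.343355  ]
slot end px [[257.73891444 180.32975216]] line end px [[271.39192843 171.06947478]]
0.067 [[253.33883846 186.49229987]]
0.06 [[254.07529276 184.47815973]]
0.055 [[254.59923708 183.04521639]]
0.053 [[254.80832837 182.47336943]]
```

```bash
python3 -c "
from station import manip
print(manip.sign_off())"
```

```text
the job is handed in; nothing more can be done
None
```

I tightened the nut and turned it on to about 0.3 rad past tight, slid the orange key onto its stop in the facing slot, let go, and handed the job in at about 13 s; the mug, tape and tin were never approached, and sign-off gave no verdict.

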